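# Hang the snap-hook test weight on the load cell

## Task

Hang the test weight that has a snap hook from the steel eye of the load cell: press the hook's sprung gate against the near side of the eye until the bar of the eye is inside the hook, let the hook down until the gate has snapped shut below the bar and the eye carries the weight, and only then let go so that it hangs freely. The load cell is delicate: do all this gently, never putting more than 20 N on it, and leave the other things where they are.

Things in the scene. Friction and masses are not known exactly. Their poses are not given: they have to be found in the camera images.
- test_weight: Turned dark-steel weight, 50 mm across, 36 mm tall, 0.3 to 0.6 kg, with a steel snap hook fixed rigidly upright on it, 132 mm tall in all; stands on the lab jack. Origin: centre of its underside, z up, hook in its x-z plane: spine on the -x side, gate on the +x side. In mm: lower bar z 55 to 65, top bend 10 thick, top at z 132, its nose comes down at x 10 to 20 and ends at z 108.
- spine (a point): Middle of the hook's spine, at x -20.5, y 0, z 86 mm of the weight's frame: a flat-sided upright bar 14 mm wide (x), 12 mm thick (y) and 56 mm tall, the place to grip, across y.
- gate: The hook's gate, a steel pin 6 mm thick. Origin: its hinge, at x 15, z 62 mm of the weight's frame; at rest its z is the weight's z and it reaches 43 mm up. Pushed on its outer face (x 18) it tips inward, at most 0.68 rad, and springs back: 31 mm up, 1.5 N at first touch, 4 to 5 N well open. There the eye's bar must press it in by over 12 mm to pass behind the nose; it stops at about 20 mm.
- crook (a point): Point of the weight at x -2, y 0, z 118 mm of its frame: where the middle of the eye's bar lies when the weight hangs in the top bend of its hook.
- stand: Load-cell stand, bolted down: post (145 mm along x, 224 mm tall) carrying the load cell, a stiff 26 mm square aluminium arm that points to -x at 190 mm height, ending in a round steel eye lying level (hole axis vertical): bar 8 mm thick, hole 26 mm, 42 mm over all. Origin: on the table under the nominal middle of the eye's near (-x) side; the square arm begins 50 mm along x.
- eye_nominal (a point): Nominal middle of the near side of the eye's bar, 190 mm above the stand's origin. The cell's clamp is set by hand in slots and then locked: the real bar stands up to 8 mm nearer or farther along the stand's x, and up to 7 mm higher or lower, than this point (its y is true). Feel for it.
- lab_jack: Lab jack, fixed: aluminium platform 170 x 160 mm, its top 80 mm above the table; the weights stand on it. Origin: on the table, under the middle of the platform.
- knob_weight: Bystander: turned dark-steel weight 50 mm across with a plain round knob on top (no hook), 64 mm tall; shares the lab jack's platform. Origin: centre of its underside.
- collar: Bystander: dark-steel ring weight lying flat, 60 mm across, 20 mm hole, 24 mm tall. Origin: centre of its underside.
- gonio_head: Bystander: small aluminium goniometer head standing upright, 48 mm across at the foot, 60 mm tall. Origin: centre of its underside.
- driver: Bystander: screwdriver lying on the table. Origin: under its middle.
- spanner: Bystander: open-ended spanner lying on the table. Origin: under its middle.
- wash_bottle: Bystander: white plastic bottle with a cap, 52 mm across, 130 mm tall. Origin: centre of its underside.
- spare_clip: Bystander: spare carabiner lying flat, 84 x 34 mm, 10 mm thick, with no weight on it. Origin: under its middle.
Not all that is in view belongs to the job. What is shaped like the test_weight but red is not meant. What is shaped like the stand but red is not meant.

How it is judged:
On the way, in this order (a step that is already met when the one before it is completed fails the run):
1. the eye presses the hook's gate open (angle between the z axis of gate and the z axis of test_weight, either way round above 0.25 rad and contact force between gate and stand above 0.5 N), for 0.05 s.
2. the bar is inside the hook, the gate has snapped shut and the eye carries the weight while the fingers still hold it (x of crook in the frame of stand between -0.02 and 0.02 m and y of crook in the frame of stand between -0.015 and 0.015 m and z of crook in the frame of stand between 0.178 and 0.202 m and angle between the z axis of gate and the z axis of test_weight, either way round below 0.08 rad and angle between test_weight's own z axis and vertical below 0.25 rad and contact force between test_weight and stand above 1.5 N and contact force between the fingers and test_weight above 2 N), for 0.1 s.
At the end, for the whole second after the job is handed in: The weight hangs free from the eye by its hook's top bend: crook point within 12 mm in height, 20 mm along and 15 mm across the stand's axis of the nominal eye, upright within 0.25 rad, gate shut within 0.08 rad, eye carrying over 1.5 N, at rest (under 40 mm/s) (x of crook in the frame of stand between -0.02 and 0.02 m and y of crook in the frame of stand between -0.015 and 0.015 m and z of crook in the frame of stand between 0.178 and 0.202 m and angle between the z axis of gate and the z axis of test_weight, either way round below 0.08 rad and angle between test_weight's own z axis and vertical below 0.25 rad and contact force between test_weight and stand above 1.5 N and linear speed of test_weight below 0.04 m/s); the robot touches nothing.
It fails at once if more than 20 N on the load cell or its stand (contact force between anything else and stand above 20 N).
It fails at once if another thing moved by more than 25 mm (distance of any of knob_weight, collar, gonio_head, driver, spanner, wash_bottle, spare_clip from where it was at the start of the episode above 0.025 m).
It also fails if it takes over 70 s, if anything falls off the work surface, if the arm or the gripper's body presses on something with over 40 N, if the wrist force passes 120 N, or if a joint passes its speed limit or range.

## Robot

A 6-joint arm with a two-finger parallel gripper is mounted at the origin on the work surface. World frame = base frame: x ahead of the robot, y to its left, z up, the work surface at z = 0. Lengths are in m, angles in rad, forces in N, time in s.
With the tool pointing down it reaches from about 0.25 to 0.725 m from the base axis. Payload 4 kg.
Tool frame: the origin (TCP) lies midway between the tips of the shut fingers; the grasp point (between the pads) lies 19 mm behind it (robot.hold_point_z is the distance from the TCP to the grasp point, in m); z points along the fingers, y is the line along which they close (so a half turn about z gives the same grasp; the last joint's range is limited). The gripper opens to 85 mm and grips with 20 to 120 N. Pads are 22 mm wide; open, the fingers measure 114 mm over their backs; the gripper's body (76 mm by 85 mm) begins 54 mm behind the grasp point. The pads swing forward as they close: fully open they stand 13 mm farther back than shut.
Start: joints at [1.275, 0.241, 0.005, 1.335, 0, 1.571], TCP at [0.146, 0.478, 0.206] pointing down, gripper open.
Joint ranges: [-2.72, 2.72], [-1.05, 1.87], [-1.09, 1.28], [-1.99, 2.15], [-1.42, 1.44], [-3.14, 3.14]. Speed limits (rad/s): [2.79, 2.79, 3.14, 3.14, 3.14, 3.14].

## Interface

Orientations are given as [roll, pitch, yaw] about the fixed x, y, z axes, in that order (R = Rz(yaw) Ry(pitch) Rx(roll)).
In Python, from rig import robot gives the robot as it stands.
- The arm moves only by the tool move_arm, never from a script. Its argument "targets" is one flat list of numbers, 7 for each row, row after row: the opening, from 0 (shut) to 1 (fully open), then the shift along the tool's x, y, z in m, then the turn, a rotation vector about the tool's x, y, z in rad. In form: [hand, x, y, z, wx, wy, wz, hand, x, y, z, wx, wy, wz, ...]. A call has 1 to 20 rows; each row shifts and turns the commanded pose from where the row before left it, along the tool's axes as they then stand; what a row does not reach is not made up. A row lasts 1/8 s, in which the tool goes at most 62.5 mm and 10.7 degrees, less where a joint would pass 70% of its speed; a pose out of reach is approached as far as the arm can. A call is refused whole if a number of a shift passes 0.0625 or a number of a turn 0.188, either way. A call with a gripper value outside its range is refused whole. The fingers move at their own pace and stop on an object; the grip force is fixed at half the most. Time passes only in rows, so rows that do not move let the fingers close. It gives the time, the measured TCP pose, the force, the opening and the grip force at its end, in the units of the state.
- robot.state(): the state, without advancing time (a new reading comes with each control period).
- robot.camera(name): name is "side" or "top"; returns a dict with "img" (384x512x3 uint8, blue, green, red), "K" (3x3 intrinsics, pixels), "pose" (4x4, takes a point from camera to world coordinates). Camera axes: x right, y down, z forward; pixel columns grow to the right and rows downward; lengths in m; the calibration is good to about 2 mm. A picture is of the moment at which its call begins. There is no depth.
- robot.hand_in(): hands the job in; it is judged then, once.
Trained networks look in a picture, given as the dict that the camera call returned (one of the last four; its "shot" number tells which), for a name from the list of things; names that differ only in an ending like _2 or _b are one class to them, and where a whole thing is asked for, a point or a joint stands for the part that bears it (a point fixed in the world has none). Each returns a list of dicts, best first, with "score" (0 to 1); they miss things now and then, are a little off and sometimes report something else, mostly with a low value. They report only what shows in the picture. A call takes as long as a camera call. They do not tell look-alikes from the thing itself.
- robot.search_frame(picture, label): "centre" ([x, y, z] in m, in world coordinates, good to about 4 mm: the middle of the surface that is visible of it).
The state is a dict: "clock": time; "joints": joint angles; "qvel": joint speeds; "tau": joint torques, N m; "ee_pos": TCP position; "ee_rot": TCP orientation; "force": force on the tool from outside, world axes, zero at the start; "torque": the same for the moment, N m; "opening": finger opening in m; "grip_force": force on a finger pad.
Only numpy, scipy, OpenCV 4.12 (cv2) and the standard library are available. Lean on these libraries where they do the work, as an engineer would, in place of code of your own. Each camera call takes 0.05 s, during which the arm holds its last target. There are 200 camera calls.

## Working session

There is one attempt and no reset: what is moved stays moved. The work goes in short steps, Python scripts to look and compute and a tool call to move; the robot and the scene stay as the last step left them, time stands still between calls to the robot, and variables do not carry over. Pictures are saved under pics/ and viewed, at most 11 in all, crops included, and the job is handed in when it is done.

Besides the shell and the picture viewer there is one more tool, called by a JSON object that holds its "api" and its "payload". move_arm: Moves the arm, as the interface text tells. Its arguments: {"type":"object","properties":{"targets":{"type":"array"}},"required":["targets"]}

```bash
mkdir -p pics; ls; python3 - <<'E'
from rig import robot
import cv2
for n in("side","top"):
    p=robot.camera(n); cv2.imwrite(f"pics/{n}0.png",p["img"])
    print(n,p["K"].round(1).tolist(),p["pose"].round(4).tolist())
    for l in ["test_weight","spine","gate","stand","lab_jack","knob_weight"]:
        print(l,[(d["centre"],round(d["score"],2)) for d in robot.search_frame(p,l)][:3])
print(robot.state())
E
```

```text
pics
side [[492.2, 0.0, 269.9], [0.0, 492.2, 191.2], [0.0, 0.0, 1.0]] [[0.9916, -0.0993, 0.0828, 0.4014], [-0.1282, -0.6731, 0.7283, -0.861], [-0.0165, -0.7328, -0.6802, 0.9418], [0.0, 0.0, 0.0, 1.0]]
test_weight [([0.3759, 0.1365, 0.0367], 0.88), ([0.4813, 0.1981, 0.1188], 0.62)]
spine [([0.3759, 0.2198, 0.065], 0.77), ([0.3823, 0.1351, 0.0395], 0.73), ([0.4817, 0.1936, 0.1181], 0.66)]
gate [([0.4784, 0.1924, 0.118], 0.38), ([0.5724, 0.2449, 0.1111], 0.28)]
stand [([0.663, -0.1855, 0.0595], 0.81), ([0.6561, -0.4207, 0.1581], 0.69)]
lab_jack [([0.5302, 0.1841, 0.0802], 0.83)]
knob_weight [([0.572, 0.2461, 0.1091], 0.86), ([0.4517, -0.3653, 0.0064], 0.38)]
top [[443.9, 0.0, 259.8], [0.0, 443.9, 199.5], [0.0, 0.0, 1.0]] [[-0.0244, -0.9885, 0.1495, 0.3476], [-0.9997, 0.0227, -0.0126, 0.0373], [0.0091, -0.1497, -0.9887, 1.2933], [0.0, 0.0, 0.0, 1.0]]
test_weight [([0.4845, 0.2022, 0.1195], 0.69), ([0.3657, 0.224, 0.0436], 0.62), ([0.3858, 0.1368, 0.0394], 0.61)]
spine [([0.3806, 0.1406, 0.0373], 0.7), ([0.3687, 0.2218, 0.0338], 0.67), ([0.4844, 0.2053, 0.1181], 0.54)]
gate []
stand [([0.6626, -0.3955, 0.0905], 0.91), ([0.6576, -0.1488, 0.1679], 0.8)]
lab_jack [([0.4859, 0.2026, 0.1152], 0.55)]
knob_weight [([0.5702, 0.2581, 0.1142], 0.6)]
{'clock': 0.7, 'joints': array([ 1.27502331e+00,  2.40526449e-01,  5.00882658e-03,  1.33520850e+00,
       -3.57168703e-05,  1.57078910e+00]), 'qvel': array([-0.000793  , -0.00076622, -0.00095439, -0.00056101, -0.00056219,
        0.00129189]), 'tau': array([ 1.19885076e-04, -3.72076321e+01,  2.52642399e+01,  1.00598620e-03,
        8.21020734e-06, -3.65731978e-06]), 'ee_pos': array([0.14575175, 0.47828783, 0.20594662]), 'ee_rot': array([3.14152245e+00, 3.57173772e-05, 2.84582686e+00]), 'force': array([-0.22884246, -0.71825261,  0.75714468]), 'torque': array([ 0.01830427, -0.05701314, -0.0045546 ]), 'grip_force': 0.0, 'opening': 0.08582804670728714}
```

View pics/side0.png

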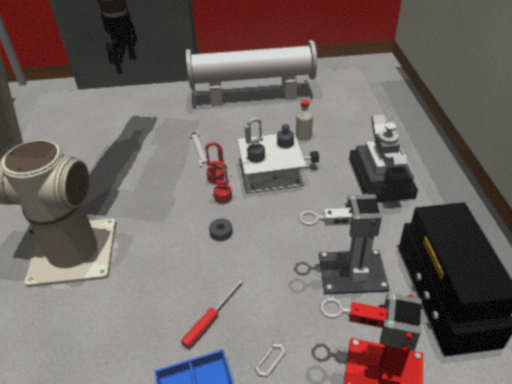

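View pics/top0.png

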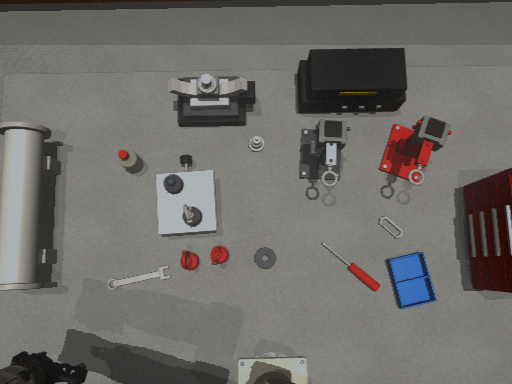

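The test weight (dark) stands on the jack: side (255,145), top (190,213). The dark stand's eye is at side (309,218), top (330,179). I'll enlarge both for detail.

```bash
python3 - <<'E'
import cv2,numpy as np
s=cv2.imread("pics/side0.png");t=cv2.imread("pics/top0.png")
def c(i,x,y,w=66,h=50,f=6): return cv2.resize(i[y:y+h,x:x+w],None,fx=f,fy=f,interpolation=cv2.INTER_CUBIC)
a=np.hstack([c(s,230,115),c(s,295,190)]);b=np.hstack([c(t,158,190),c(t,300,140)])
cv2.imwrite("pics/m.png",np.vstack([a,b]))
E
```

```text
(no output)
```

View pics/m.png

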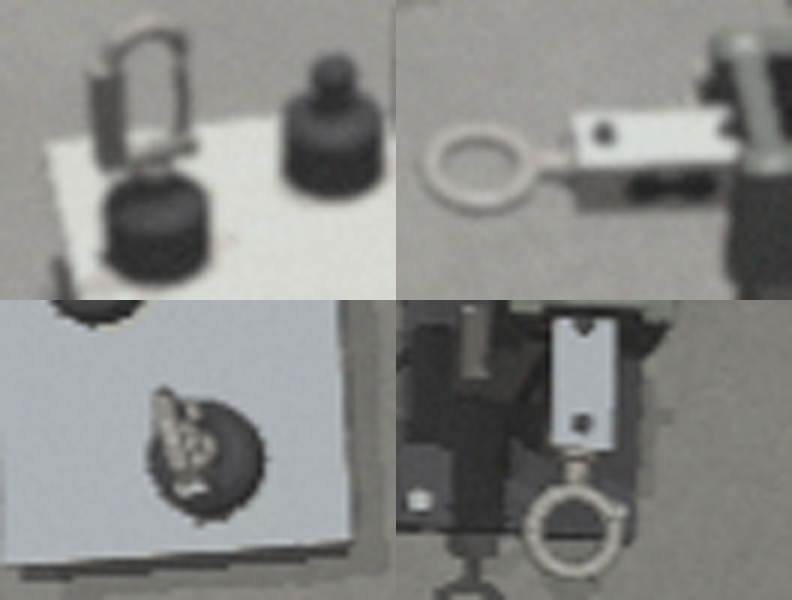

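Hook: spine on the left, gate on the right, pointing to +x and slightly +y. The eye ring is clear in both views. I'll fit the poses from these pixels.

```bash
cat > h.py <<'E'
import numpy as np,cv2
from scipy.optimize import least_squares
K={"s":np.array([[492.2,0,269.9],[0,492.2,191.2],[0,0,1]]),"t":np.array([[443.9,0,259.8],[0,443.9,199.5],[0,0,1]])}
P={"s":np.array([[0.9916,-0.0993,0.0828,0.4014],[-0.1282,-0.6731,0.7283,-0.861],[-0.0165,-0.7328,-0.6802,0.9418],[0,0,0,1]]),
"t":np.array([[-0.0244,-0.9885,0.1495,0.3476],[-0.9997,0.0227,-0.0126,0.0373],[0.0091,-0.1497,-0.9887,1.2933],[0,0,0,1]])}
O={"s1":("s",0,0,230,115),"s2":("s",396,0,295,190),"t1":("t",0,300,158,190),"t2":("t",396,300,300,140)}
def px(o,u,v):
    c,a,b,x,y=O[o]; return c,np.array([(u-a)/6+x-.4,(v-b)/6+y-.4])
def proj(c,X):
    q=np.linalg.inv(P[c])@np.append(X,1); q=K[c]@q[:3]; return q[:2]/q[2]
def tri(obs):
    return least_squares(lambda X:np.concatenate([proj(c,X)-p for c,p in obs]),[.5,0,.15])
def back(c,p,z):
    d=P[c][:3,:3]@np.linalg.inv(K[c])@np.append(p,1); o=P[c][:3,3]; return o+d*(z-o[2])/d[2]
def W(q,X):
    c,s=np.cos(q[2]),np.sin(q[2]); x,y,z=np.array(X)/1000; return np.array([q[0]+c*x-s*y,q[1]+s*x+c*y,.08+z])
E
python3 - <<'E'
from h import *
r=tri([px("s2",482,165),px("t2",573,530)]);print("ring",r.x,r.fun)
r2=tri([px("s2",429,166),px("t2",573,567)]);print("near",r2.x,r2.fun)
z=r.x[2]
a=back(*px("t2",573,530),z);b=back(*px("t2",583,446),z+.013);c=back(*px("t2",584,322),z+.013)
print(a,b,c,np.arctan2((c-b)[1],(c-b)[0]),np.arctan2((c-a)[1],(c-a)[0]))
obs=[("s1",157,200,(0,0,36)),("s1",150,20,(0,0,131)),("s1",108,118,(-20.5,0,86)),("s1",183,145,(15,0,62)),("t1",165,392,(19,0,122)),("t1",190,490,(-22,0,114)),("t1",207,458,(0,0,30))]
O2=[(px(*o[:3]),o[3]) for o in obs]
f=least_squares(lambda q:np.concatenate([proj(p[0],W(q,X))-p[1] for p,X in O2]),[.48,.2,.3]);print(f.x,f.fun.round(1).reshape(-1,2).tolist())
m=cv2.imread("pics/m.png")
def dr(o,pts,col):
    c,a0,b0,x,y=O[o];L=[]
    for X in pts:
        u=proj(c,X);L.append([(u[0]+.4-x)*6+a0,(u[1]+.4-y)*6+b0])
    cv2.polylines(m,[np.array(L).astype(int)],False,col,1)
t=np.linspace(0,6.3,40)
for o in("s1","t1"):
    for zz in(0,36): dr(o,[W(f.x,(25*np.cos(k),25*np.sin(k),zz)) for k in t],(0,0,255))
    for yy in(-6,6):dr(o,[W(f.x,X) for X in [(-27.5,yy,58),(-13.5,yy,58),(-13.5,yy,114),(-27.5,yy,114),(-27.5,yy,58)]],(0,255,0))
    dr(o,[W(f.x,X) for X in [(-20,0,114),(-10,0,132),(10,0,132),(20,0,120),(15,0,105),(15,0,62),(-15,0,60)]],(255,0,0))
yw=np.arctan2((c-a)[1],(c-a)[0])
for o in("s2","t2"):
    for R in(.013,.021): dr(o,[r.x+[R*np.cos(k),R*np.sin(k),0] for k in t],(0,0,255))
cv2.imwrite("pics/m2.png",m)
E
```

```text
ring [ 0.56392593 -0.15291935  0.19507168] [ 0.23982117 -0.05654466  0.00120333  0.2954807 ]
near [ 0.54628151 -0.15187069  0.19646101] [ 0.74397385 -0.16951869  0.00983994  0.9129059 ]
[ 0.56468536 -0.15295259  0.19507168] [ 0.59775135 -0.15659065  0.20807168] [ 0.65112275 -0.15959212  0.20807168] -0.056178232098959016 -0.07666268807074633
[0.48556634 0.20401368 0.22500489] [[-0.3, -0.7], [-0.5, 0.3], [-0.1, -0.3], [0.3, -0.4], [0.2, -0.3], [0.2, -0.4], [0.2, 0.2]]
```

View pics/m2.png

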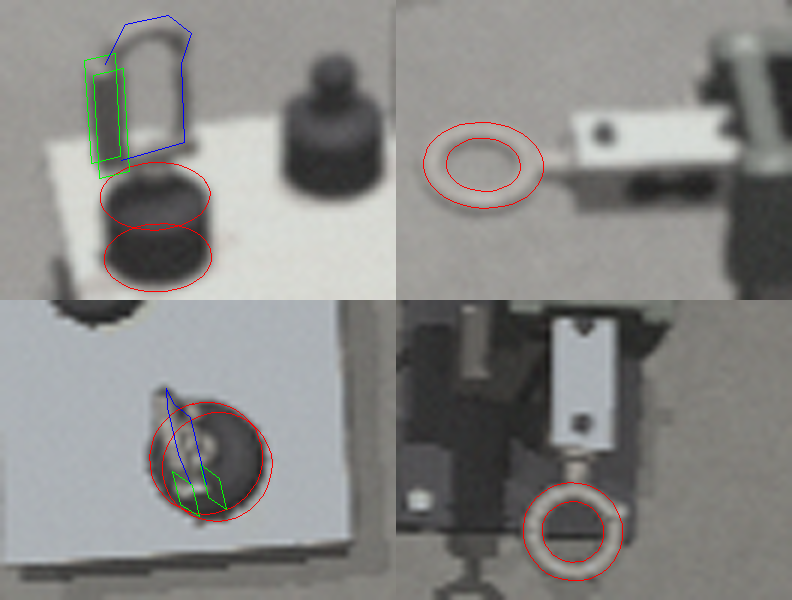

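{"api": "move_arm", "payload": {"targets": [1,0,0,-0.0075,0,0,0.1872,1,0,0,-0.0075,0,0,0.1872,1,0,0,-0.0075,0,0,0.1872,1,0,0,-0.0075,0,0,0.1872,1,0,0,-0.0075,0,0,0.1872,1,0,0,-0.0075,0,0,0.1872,1,0,0,-0.0075,0,0,0.1872,1,0,0,-0.0075,0,0,0.1872,1,0,0,-0.0075,0,0,0.1872,1,0,0,-0.0075,0,0,0.1872,1,0,0,-0.0075,0,0,0.1872,1,0,0,-0.0075,0,0,0.1872,1,0,0,-0.0075,0,0,0.1872,1,0,0,-0.0075,0,0,0.1872]}}

```text
clock: 2.45
ee_pos: [0.3465, 0.3119, 0.3119]
ee_rot: [-2.946, 0.095, 0.597]
force: [0.3, -0.3, 0.4]
opening: 0.086
grip_force: 0.0
```

{"api": "move_arm", "payload": {"targets": [1,0.0247,0.0342,0,0,0,0,1,0.0247,0.0342,0,0,0,0,1,0.0247,0.0342,0,0,0,0,1,0.0247,0.0342,0,0,0,0,1,0.0247,0.0342,0,0,0,0,1,0.0247,0.0342,0,0,0,0,1,0.0247,0.0342,0,0,0,0,1,0.0247,0.0342,0,0,0,0,1,0.0247,0.0342,0,0,0,0,1,0.0247,0.0342,0,0,0,0,1,0,0,0,0,0,0]}}

```text
clock: 3.82
ee_pos: [0.7066, 0.1655, 0.2047]
ee_rot: [-2.955, 0.075, 0.593]
force: [-0.6, 0.2, 0.8]
opening: 0.0856
grip_force: 0.0
```

```bash
python3 - <<'E'
from rig import robot
import cv2
p=robot.camera("side"); cv2.imwrite("pics/s1.png",p["img"]);s=robot.state();print(s)
E
```

```text
{'clock': 3.875, 'joints': array([0.16896252, 0.98814301, 1.27443217, 1.9993626 , 0.13941965,
       2.71266896]), 'qvel': array([ 0.02844191, -0.05198153,  0.0322466 ,  0.01198688,  0.00610595,
        0.00099781]), 'tau': array([-1.24828633e+00, -6.26635695e+01,  2.25169659e+01,  8.17696229e-01,
        3.24060246e-01, -1.10875152e-02]), 'ee_pos': array([0.70653769, 0.16689452, 0.20754566]), 'ee_rot': array([-2.95597778,  0.07180248,  0.59462114]), 'force': array([-0.67039602,  0.08071201,  0.829979  ]), 'torque': array([-0.06234304, -0.11697616,  0.01109903]), 'grip_force': 0.0, 'opening': 0.08505450467293081}
```

View pics/s1.png

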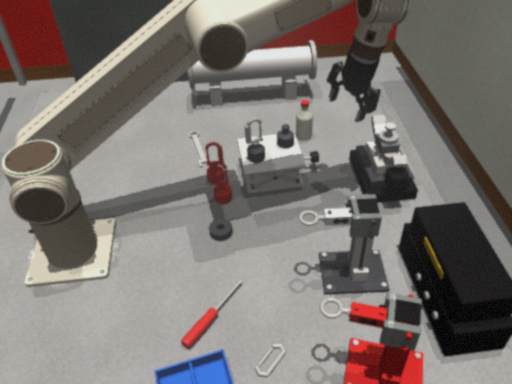

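```bash
cat > pl.py <<'E'
import numpy as np
from scipy.spatial.transform import Rotation as R
from rig import robot
def plan(pos,rpy=None,turn_first=False):
    s=robot.state(); A=R.from_euler("xyz",s["ee_rot"]); B=R.from_euler("xyz",rpy) if rpy is not None else A
    F=B if turn_first else A
    print("at",s["ee_pos"].round(4),s["ee_rot"].round(4),"F",s["force"].round(2),"open",round(s["opening"],4))
    print("shift",F.inv().apply(np.array(pos)-s["ee_pos"]).round(4),"turn",(A.inv()*B).as_rotvec().round(4))
E
python3 -c "
from pl import *
plan([.44,.2,.34],[np.pi,0,.225-np.pi])"
```

```text
at [0.7065 0.1669 0.2075] [-2.956   0.0718  0.5946] F [-0.67  0.08  0.83] open 0.0851
shift [-0.2112 -0.1954 -0.083 ] turn [-0.1474 -0.2387 -2.7663]
```

{"api": "move_arm", "payload": {"targets": [1,0,0,-0.02,0,0,0,1,-0.0211,-0.0195,-0.0063,0,0,0,1,-0.0211,-0.0195,-0.0063,0,0,0,1,-0.0211,-0.0195,-0.0063,0,0,0,1,-0.0211,-0.0195,-0.0063,0,0,0,1,-0.0211,-0.0195,-0.0063,0,0,0,1,-0.0211,-0.0195,-0.0063,0,0,0,1,-0.0211,-0.0195,-0.0063,0,0,0,1,-0.0211,-0.0195,-0.0063,0,0,0,1,-0.0211,-0.0195,-0.0063,0,0,0,1,-0.0211,-0.0195,-0.0063,0,0,0]}}

```text
clock: 5.25
ee_pos: [0.4304, 0.1999, 0.3384]
ee_rot: [-2.962, 0.056, 0.596]
force: [-0.4, -0.0, 0.2]
opening: 0.0855
grip_force: 0.0
```

{"api": "move_arm", "payload": {"targets": [1,0,0,0,-0.0092,-0.0149,-0.1729,1,0,0,0,-0.0092,-0.0149,-0.1729,1,0,0,0,-0.0092,-0.0149,-0.1729,1,0,0,0,-0.0092,-0.0149,-0.1729,1,0,0,0,-0.0092,-0.0149,-0.1729,1,0,0,0,-0.0092,-0.0149,-0.1729,1,0,0,0,-0.0092,-0.0149,-0.1729,1,0,0,0,-0.0092,-0.0149,-0.1729,1,0,0,0,-0.0092,-0.0149,-0.1729,1,0,0,0,-0.0092,-0.0149,-0.1729,1,0,0,0,-0.0092,-0.0149,-0.1729,1,0,0,0,-0.0092,-0.0149,-0.1729,1,0,0,0,-0.0092,-0.0149,-0.1729,1,0,0,0,-0.0092,-0.0149,-0.1729,1,0,0,0,-0.0092,-0.0149,-0.1729,1,0,0,0,-0.0092,-0.0149,-0.1729,1,0,0,0,0,0,0]}}

```text
clock: 7.38
ee_pos: [0.4312, 0.1995, 0.3378]
ee_rot: [3.141, 0.016, -2.917]
force: [0.3, 0.5, -0.1]
opening: 0.0854
grip_force: 0.0
```

```bash
python3 -c "
from pl import *
plan([.463,.2,.26],[np.pi,0,.225-np.pi],True);print(robot.state()['joints'])"
```

```text
at [0.4312 0.1995 0.3378] [ 3.1405  0.0162 -2.9171] F [ 0.34  0.49 -0.06] open 0.0854
shift [-0.0311 -0.0066  0.0778] turn [ 0.0011  0.0162 -0.0005]
[ 0.43496143  0.16049343  0.24330259  1.6375117  -0.00235089  0.21040749]
```

{"api": "move_arm", "payload": {"targets": [1,0,0,0,0.0011,0.0162,0,1,-0.0078,-0.0016,0.0195,0,0,0,1,-0.0078,-0.0017,0.0195,0,0,0,1,-0.0078,-0.0016,0.0195,0,0,0,1,-0.0077,-0.0017,0.0193,0,0,0,1,0,0,0,0,0,0]}}

```text
clock: 8.12
ee_pos: [0.4627, 0.1991, 0.2549]
ee_rot: [-3.139, -0.01, -2.918]
force: [-0.7, -0.5, 0.2]
opening: 0.0854
grip_force: 0.0
```

```bash
python3 -c "
from pl import *
import cv2
plan([.463,.2,.148],[np.pi,0,.225-np.pi],True)
a=robot.camera('side')['img'][80:180,200:320];b=robot.camera('top')['img'][160:260,140:260]
cv2.imwrite('pics/g.png',cv2.resize(np.hstack([a,b]),(800,333),interpolation=cv2.INTER_CUBIC))"
```

```text
at [0.4627 0.1991 0.2549] [-3.1394 -0.0101 -2.9178] F [-0.74 -0.53  0.18] open 0.0854
shift [-0.0005  0.0008  0.1069] turn [-0.0022 -0.0101 -0.0012]
```

View pics/g.png

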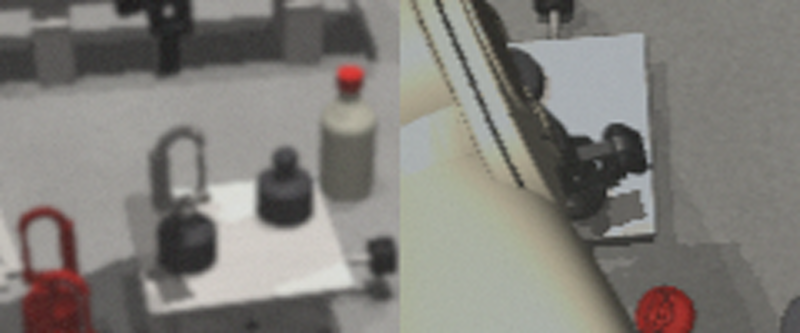

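The gripper is above the hook and the hook is undisturbed at crop (180,170). Next I descend.

{"api": "move_arm", "payload": {"targets": [1,0,0,0.0107,0,0,0,1,0,0,0.0107,0,0,0,1,0,0,0.0107,0,0,0,1,0,0,0.0107,0,0,0,1,0,0,0.0107,0,0,0,1,0,0,0.0107,0,0,0,1,0,0,0.0107,0,0,0,1,0,0,0.0107,0,0,0,1,0,0,0.0107,0,0,0,1,0,0,0.01,0,0,0,1,0,0,0,0,0,0]}}

```text
clock: 9.6
ee_pos: [0.462, 0.1987, 0.149]
ee_rot: [-3.14, -0.008, -2.916]
force: [-0.8, 0.1, 0.7]
opening: 0.0855
grip_force: 0.0
```

```bash
python3 -c "
from pl import *
import cv2
plan([.463,.2,.148],[np.pi,0,.225-np.pi],True)
a=robot.camera('side')['img'][100:180,220:300]
cv2.imwrite('pics/g2.png',cv2.resize(a,(560,560),interpolation=cv2.INTER_CUBIC))"
```

```text
at [0.462  0.1987 0.149 ] [-3.1396 -0.0082 -2.9163] F [-0.81  0.07  0.7 ] open 0.0855
shift [-0.0013  0.001   0.001 ] turn [-0.002  -0.0082  0.0003]
```

View pics/g2.png

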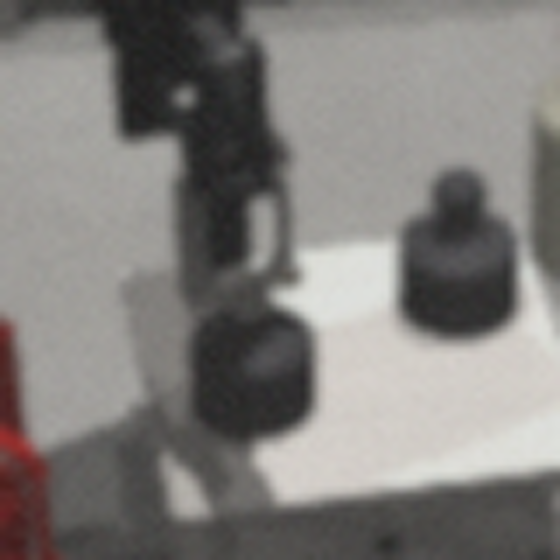

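The near finger (crop x 185–250) is in front of the spine (left edge at 180). Allowing for parallax, it is aligned, so I close the gripper.

{"api": "move_arm", "payload": {"targets": [0.5,0,0,0,0,0,0,0.3,0,0,0,0,0,0,0.2,0,0,0,0,0,0,0.1,0,0,0,0,0,0,0,0,0,0,0,0,0,0,0,0,0,0,0,0,0,0,0,0,0,0,0,0,0,0,0,0,0,0,0,0,0,0,0,0,0]}}

```text
clock: 10.78
ee_pos: [0.4627, 0.1992, 0.1503]
ee_rot: [-3.14, -0.006, -2.916]
force: [-1.7, 1.5, 3.0]
opening: 0.01
grip_force: 60.2
```

```bash
python3 -c "
from pl import *
import cv2
plan([.463,.2,.148],[np.pi,0,.225-np.pi],True);print(robot.state()['grip_force'])
a=robot.camera('side')['img'][100:180,220:300]
cv2.imwrite('pics/g3.png',cv2.resize(a,(560,560),interpolation=cv2.INTER_CUBIC))"
```

```text
at [0.4627 0.1992 0.1503] [-3.1405 -0.0058 -2.9162] F [-1.75  1.46  2.95] open 0.01
shift [-0.0004  0.0007  0.0023] turn [-0.0011 -0.0058  0.0004]
60.17463463358581
```

View pics/g3.png

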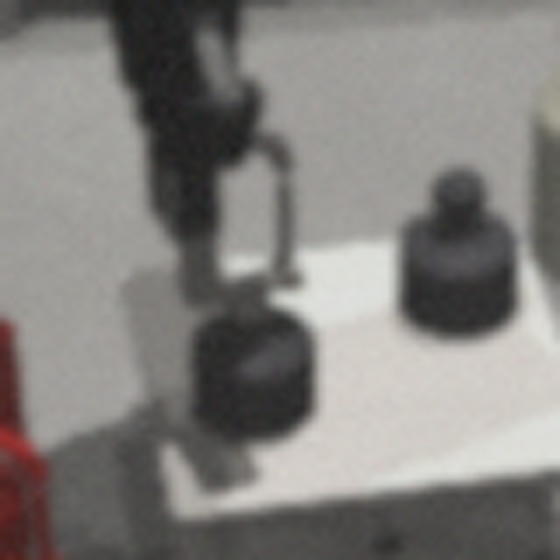

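{"api": "move_arm", "payload": {"targets": [0,0,0,-0.004,0,0,0,0,0,0,-0.008,0,0,0,0,0,0,-0.012,0,0,0,0,0,0,-0.012,0,0,0,0,0,0,-0.012,0,0,0,0,0,0,-0.008,0,0,0,0,0,0,-0.004,0,0.0058,0.04,0,0,0,0,0,0,0.06,0,0,0,0,0,0,0.07,0,0,0,0,0,0,0.07,0,0,0,0,0,0,0.05,0,0,0,0,0,0,0,0,0,0,0,0,0,0]}}

```text
clock: 12.45
ee_pos: [0.4631, 0.1992, 0.2101]
ee_rot: [-3.137, -0.011, 3.078]
force: [0.6, -0.1, -4.6]
opening: 0.0104
grip_force: 59.0
```

```bash
python3 -c "
from pl import *
plan([.483,-.148,.22],[np.pi,0,-.065-np.pi],True)"
```

```text
at [0.4631 0.1992 0.2101] [-3.1368 -0.0109  3.0776] F [ 0.58 -0.1  -4.58] open 0.0104
shift [-0.0425 -0.3452 -0.0099] turn [-0.0048 -0.0109  0.001 ]
```

{"api": "move_arm", "payload": {"targets": [0,0,-0.01,0,-0.004,-0.008,0,0,-0.003,-0.02,0,0,0,0,0,-0.004,-0.03,0,0,0,0,0,-0.0044,-0.036,0,0,0,0,0,-0.0044,-0.036,0,0,0,0,0,-0.0044,-0.036,0,0,0,0,0,-0.0044,-0.036,0,0,0,0,0,-0.0044,-0.036,0,0,0,0,0,-0.0044,-0.036,0,0,0,0,0,-0.004,-0.03,0,0,0,0,0,-0.003,-0.02,0,0,0,0,0,-0.002,-0.0132,0,0,0,0,0,0,-0.006,0,0,0,0,0,0,0,0.01,0,0,0,0,0,0,0.01,0,0,0,0,0,0,0.01,0,0,0,0,0,0,0.008,0,0,0,0,0,0,0,0,0,0]}}

```text
clock: 14.7
ee_pos: [0.4822, -0.1476, 0.1712]
ee_rot: [-3.141, -0.005, 3.077]
force: [-0.1, -0.1, -4.7]
opening: 0.0102
grip_force: 59.0
```

```bash
python3 -c "
from pl import *
import cv2
plan([.483,-.148,.1723],[np.pi,0,-.065-np.pi],True)
a=robot.camera('side')['img'][165:265,250:350];b=robot.camera('top')['img'][140:240,270:370]
cv2.imwrite('pics/e.png',cv2.resize(np.hstack([a,b]),(800,400),interpolation=cv2.INTER_CUBIC))"
```

```text
at [ 0.4822 -0.1476  0.1712] [-3.1413 -0.0051  3.0773] F [-0.07 -0.15 -4.72] open 0.0102
shift [-0.0008 -0.0004 -0.0011] turn [-0.0003 -0.0051  0.0007]
```

View pics/e.png

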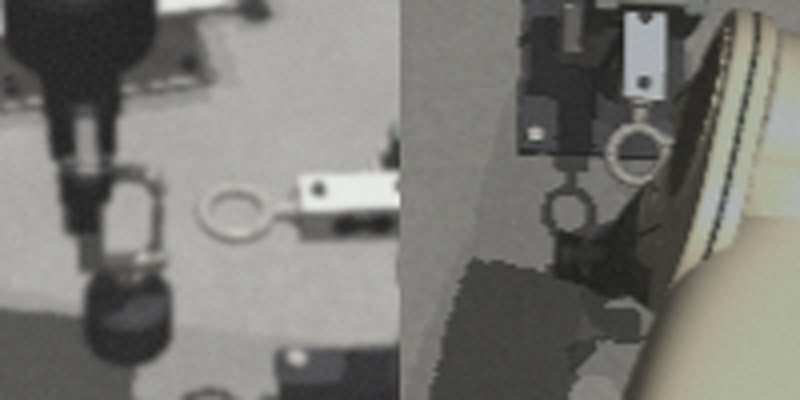

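Side view: the gate (crop x≈157) faces the ring's near bar (198,213), and the bar sits about mid-gate, as planned. I'll approach slowly.

{"api": "move_arm", "payload": {"targets": [0,-0.003,0,-0.001,0,0,0,0,-0.003,0,0,0,0,0,0,-0.003,0,0,0,0,0,0,-0.002,0,0,0,0,0,0,-0.002,0,0,0,0,0,0,0,0,0,0,0,0]}}

```text
clock: 15.55
ee_pos: [0.496, -0.1489, 0.1731]
ee_rot: [-3.141, -0.003, 3.077]
force: [0.6, 0.1, -4.7]
opening: 0.0102
grip_force: 59.1
```

{"api": "move_arm", "payload": {"targets": [0,-0.001,0,0,0,0,0,0,-0.001,0,0,0,0,0,0,0,0,0,0,0,0]}}

```text
clock: 15.92
ee_pos: [0.4979, -0.1491, 0.1732]
ee_rot: [-3.141, -0.003, 3.077]
force: [-0.0, -0.2, -4.8]
opening: 0.0106
grip_force: 59.1
```

{"api": "move_arm", "payload": {"targets": [0,-0.001,0,0,0,0,0,0,-0.001,0,0,0,0,0,0,0,0,0,0,0,0]}}

```text
clock: 16.3
ee_pos: [0.4998, -0.1491, 0.1731]
ee_rot: [-3.141, -0.003, 3.077]
force: [-1.4, -0.4, -4.4]
opening: 0.0104
grip_force: 59.1
```

{"api": "move_arm", "payload": {"targets": [0,-0.001,0,0,0,0,0,0,-0.001,0,0,0,0,0,0,0,0,0,0,0,0]}}

```text
clock: 16.68
ee_pos: [0.5016, -0.1492, 0.173]
ee_rot: [-3.141, -0.004, 3.077]
force: [-2.3, 0.7, -6.1]
opening: 0.0105
grip_force: 59.1
```

{"api": "move_arm", "payload": {"targets": [0,-0.001,0,0,0,0,0,0,-0.001,0,0,0,0,0,0,0,0,0,0,0,0]}}

```text
clock: 17.05
ee_pos: [0.5038, -0.1493, 0.173]
ee_rot: [-3.141, -0.003, 3.077]
force: [-2.5, 0.3, -5.2]
opening: 0.0105
grip_force: 59.1
```

{"api": "move_arm", "payload": {"targets": [0,-0.001,0,0,0,0,0,0,-0.001,0,0,0,0,0,0,-0.001,0,0,0,0,0,0,-0.001,0,0,0,0,0,0,0,0,0,0,0,0]}}

```text
clock: 17.68
ee_pos: [0.5078, -0.1497, 0.173]
ee_rot: [-3.141, -0.003, 3.077]
force: [-2.6, 0.5, -4.4]
opening: 0.0107
grip_force: 59.1
```

{"api": "move_arm", "payload": {"targets": [0,-0.001,0,0,0,0,0,0,-0.001,0,0,0,0,0,0,-0.001,0,0,0,0,0,0,-0.001,0,0,0,0,0,0,0,0,0,0,0,0]}}

```text
clock: 18.3
ee_pos: [0.5118, -0.1499, 0.1729]
ee_rot: [-3.141, -0.003, 3.077]
force: [-3.3, -0.1, -5.6]
opening: 0.0106
grip_force: 59.1
```

{"api": "move_arm", "payload": {"targets": [0,-0.001,0,0,0,0,0,0,-0.001,0,0,0,0,0,0,-0.001,0,0,0,0,0,0,0,0,0,0,0,0]}}

```text
clock: 18.8
ee_pos: [0.5148, -0.1501, 0.1729]
ee_rot: [-3.141, -0.003, 3.077]
force: [-3.0, -0.3, -5.7]
opening: 0.0106
grip_force: 59.0
```

{"api": "move_arm", "payload": {"targets": [0,-0.001,0,0,0,0,0,0,-0.0007,0,0,0,0,0,0,0,0,0.0015,0,0,0,0,0,0,0.0015,0,0,0,0,0,0,0.0015,0,0,0,0,0,0,0.0015,0,0,0,0,0,0,0.0015,0,0,0,0,0,0,0.0015,0,0,0,0,0,0,0,0,0,0]}}

```text
clock: 19.92
ee_pos: [0.5166, -0.1503, 0.1638]
ee_rot: [-3.141, -0.003, 3.077]
force: [-2.1, 1.3, -6.8]
opening: 0.0106
grip_force: 58.9
```

{"api": "move_arm", "payload": {"targets": [0,0,0,0.001,0,0,0,0,0,0,0.001,0,0,0,0,0,0,0.001,0,0,0,0,0,0,0.001,0,0,0,0,0,0,0,0,0,0]}}

```text
clock: 20.55
ee_pos: [0.5164, -0.1502, 0.1597]
ee_rot: [-3.141, -0.003, 3.077]
force: [-1.7, 0.3, -7.8]
opening: 0.0105
grip_force: 58.8
```

{"api": "move_arm", "payload": {"targets": [0,0,0,0.001,0,0,0,0,0,0,0.001,0,0,0,0,0,0,0.001,0,0,0,0,0,0,0,0,0,0]}}

```text
clock: 21.05
ee_pos: [0.5164, -0.1502, 0.1568]
ee_rot: [-3.141, -0.003, 3.077]
force: [-0.7, -0.1, -8.4]
opening: 0.0105
grip_force: 58.7
```

{"api": "move_arm", "payload": {"targets": [0,0,0,0.001,0,0,0,0,0,0,0.001,0,0,0,0,0,0,0.001,0,0,0,0,0,0,0,0,0,0]}}

```text
clock: 21.55
ee_pos: [0.5166, -0.1503, 0.1542]
ee_rot: [-3.141, -0.003, 3.077]
force: [1.2, 0.6, -4.9]
opening: 0.0106
grip_force: 59.0
```

{"api": "move_arm", "payload": {"targets": [0,-0.001,0,0,0,0,0,0,-0.001,0,0,0,0,0,0,-0.001,0,0,0,0,0,0,-0.001,0,0,0,0,0,0,-0.001,0,0,0,0,0,0,0,0,0,0,0,0]}}

```text
clock: 22.3
ee_pos: [0.5216, -0.1506, 0.154]
ee_rot: [-3.141, -0.003, 3.077]
force: [-0.2, 0.8, -4.5]
opening: 0.0102
grip_force: 59.0
```

{"api": "move_arm", "payload": {"targets": [0,0,0,0.001,0,0,0,0,0,0,0.001,0,0,0,0,0,0,0.001,0,0,0,0,0,0,0.001,0,0,0,0,0,0,0,0,0,0]}}

```text
clock: 22.92
ee_pos: [0.5213, -0.1505, 0.1499]
ee_rot: [-3.141, -0.003, 3.077]
force: [-0.2, 0.7, -5.3]
opening: 0.0106
grip_force: 59.0
```

{"api": "move_arm", "payload": {"targets": [0,0,0,0.001,0,0,0,0,0,0,0,0,0,0,0,0,0,0,0,0,0]}}

```text
clock: 23.3
ee_pos: [0.5215, -0.1506, 0.1491]
ee_rot: [-3.141, -0.003, 3.077]
force: [0.2, -0.5, -4.1]
opening: 0.0104
grip_force: 59.0
```

Free inside the hook; lowering on in small steps.

{"api": "move_arm", "payload": {"targets": [0,0,0,0.001,0,0,0,0,0,0,0,0,0,0,0,0,0,0,0,0,0]}}

```text
clock: 23.68
ee_pos: [0.5214, -0.1506, 0.148]
ee_rot: [-3.141, -0.003, 3.077]
force: [-0.2, 0.1, -5.0]
opening: 0.0103
grip_force: 59.0
```

{"api": "move_arm", "payload": {"targets": [0,0,0,0.001,0,0,0,0,0,0,0,0,0,0,0,0,0,0,0,0,0]}}

```text
clock: 24.05
ee_pos: [0.5214, -0.1506, 0.1471]
ee_rot: [-3.141, -0.003, 3.077]
force: [0.2, 0.3, -5.0]
opening: 0.0106
grip_force: 59.0
```

{"api": "move_arm", "payload": {"targets": [0,0,0,0.0005,0,0,0,0,0,0,0,0,0,0,0,0,0,0,0,0,0]}}

```text
clock: 24.42
ee_pos: [0.5214, -0.1506, 0.1466]
ee_rot: [-3.141, -0.003, 3.077]
force: [0.3, 0.5, -5.3]
opening: 0.0102
grip_force: 59.0
```

{"api": "move_arm", "payload": {"targets": [0,0,0,0.0005,0,0,0,0,0,0,0.0005,0,0,0,0,0,0,0,0,0,0]}}

```text
clock: 24.8
ee_pos: [0.5215, -0.1506, 0.1456]
ee_rot: [-3.141, -0.003, 3.077]
force: [0.4, 0.4, -4.7]
opening: 0.0103
grip_force: 59.1
```

{"api": "move_arm", "payload": {"targets": [0,0,0,0.0005,0,0,0,0,0,0,0,0,0,0]}}

```text
clock: 25.05
ee_pos: [0.5216, -0.1506, 0.1454]
ee_rot: [-3.141, -0.002, 3.077]
force: [0.3, 0.9, -2.8]
opening: 0.0102
grip_force: 59.3
```

{"api": "move_arm", "payload": {"targets": [0,0,0,0.0005,0,0,0,0,0,0,0,0,0,0]}}

```text
clock: 25.3
ee_pos: [0.5217, -0.1506, 0.1452]
ee_rot: [-3.141, -0.002, 3.077]
force: [-0.3, 0.9, 0.3]
opening: 0.0106
grip_force: 59.8
```

The eye now carries about 5 N. I'll check before releasing.

```bash
python3 -c "
from pl import *
import cv2
plan([.5217,-.1506,.1452])
a=robot.camera('side')['img'][165:265,250:350]
cv2.imwrite('pics/f.png',cv2.resize(a,(600,600),interpolation=cv2.INTER_CUBIC))
plan([.5217,-.1506,.1452])"
```

```text
at [ 0.5217 -0.1506  0.1452] [-3.1406e+00 -2.0000e-03  3.0770e+00] F [-0.3   0.9   0.26] open 0.0106
shift [ 0. -0. -0.] turn [0. 0. 0.]
at [ 0.5217 -0.1506  0.1451] [-3.1406e+00 -2.0000e-03  3.0769e+00] F [-1.03 -0.34  0.8 ] open 0.0103
shift [ 0.      0.     -0.0001] turn [0. 0. 0.]
```

View pics/f.png

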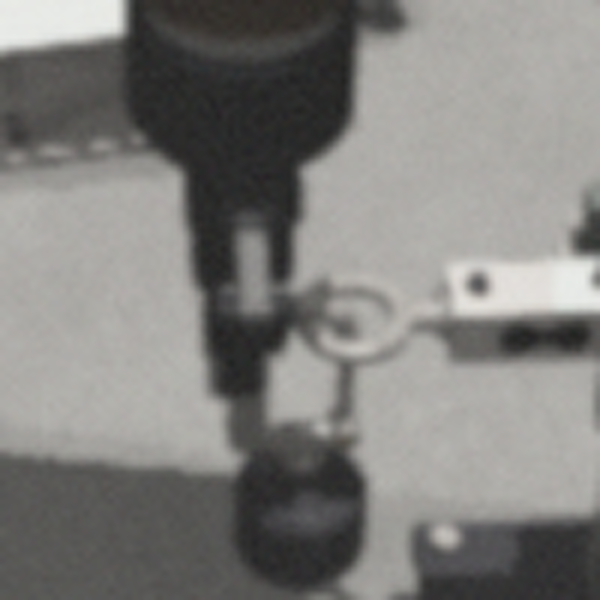

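The hook hangs on the eye's near bar (crop (315,305)). The gate is straight and passes down through the ring, and the weight is upright. Releasing.

{"api": "move_arm", "payload": {"targets": [0,0,0,0,0,0,0,0.1,0,0,0,0,0,0,0.2,0,0,0,0,0,0,0.3,0,0,0,0,0,0,0.4,0,0,0,0,0,0,0.5,0,0,0,0,0,0,0.5,0,0,0,0,0,0,0.5,0,0,0,0,0,0,0.5,0,0,0,0,0,0]}}

```text
clock: 26.48
ee_pos: [0.5214, -0.1506, 0.1446]
ee_rot: [-3.141, -0.003, 3.077]
force: [-0.2, -0.2, -0.8]
opening: 0.0424
grip_force: 0.0
```

{"api": "move_arm", "payload": {"targets": [0.5,0,0,-0.005,0,0,0,0.5,0,0,-0.01,0,0,0,0.5,0,0,-0.015,0,0,0,0.5,0,0,-0.015,0,0,0,0.5,0,0,-0.015,0,0,0,0.5,0,0,-0.015,0,0,0,0.5,0,0,-0.015,0,0,0,0.5,0,0,-0.015,0,0,0,0.5,0,0,-0.015,0,0,0,0.5,0,0,0,0,0,0,0.5,0,0,0,0,0,0,0.5,0,0,0,0,0,0,0.5,0,0,0,0,0,0,0.5,0,0,0,0,0,0,0.5,0,0,0,0,0,0,0.5,0,0,0,0,0,0,0.5,0,0,0,0,0,0]}}

```text
clock: 28.6
ee_pos: [0.5218, -0.1505, 0.2646]
ee_rot: [-3.141, -0.003, 3.077]
force: [0.5, 0.1, 0.0]
opening: 0.0425
grip_force: 0.0
```

```bash
python3 -c "
from pl import *
import cv2
L=[robot.camera('side')['img'][165:265,250:350] for _ in range(8)]
print(robot.state()['force'],[int(np.abs(cv2.GaussianBlur(L[0],(5,5),0).astype(int)-cv2.GaussianBlur(l,(5,5),0)).max()) for l in L[1:]])
cv2.imwrite('pics/f2.png',cv2.resize(L[-1],(600,600),interpolation=cv2.INTER_CUBIC))"
```

```text
[ 0.44157814 -0.79786417  0.35588936] [3, 4, 3, 4, 3, 3, 3]
```

View pics/f2.png

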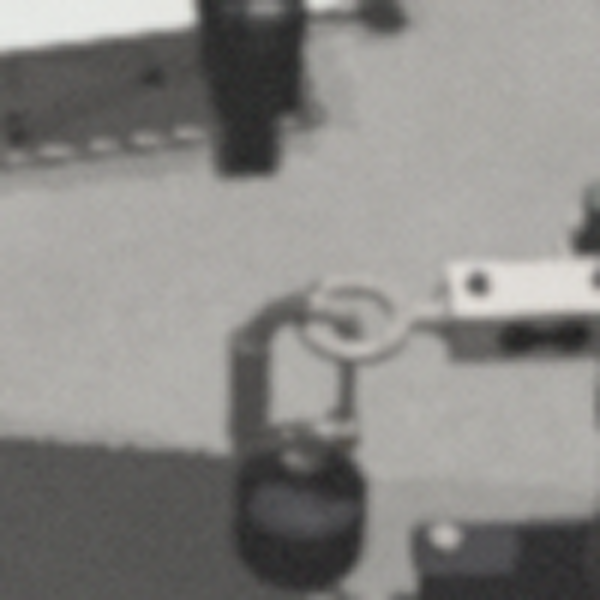

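The weight hangs upright and at rest from the eye's near bar (crop (315,310)), with the gate shut inside the ring and the gripper clear above.

```bash
python3 -c "
from rig import robot
print(robot.hand_in())"
```

```text
the job is handed in; nothing more can be done
None
```

The test weight hangs freely from the load cell's eye with its gate shut, at rest in the last pictures, and I have handed the job in at about 29 s; the hand-in returned no verdict.

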